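# Put away the leather bench

### The arm

A 6-joint arm with a two-finger parallel gripper is mounted at the origin on the work surface. World frame = base frame: x ahead of the robot, y to its left, z up, the work surface at z = 0. Lengths are in m, angles in rad, forces in N, time in s.
With the tool pointing down it reaches from about 0.35 to 0.975 m from the base axis. Payload 4.9 kg.
Tool frame: the origin (TCP) lies between the finger pads; the fingertips stand 22 mm ahead of it and the grasp point (between the pads) lies 3 mm ahead of it; z points along the fingers, y is the line along which they close (so a half turn about z gives the same grasp; the last joint's range is limited). The gripper opens to 85 mm and grips with 20 to 120 N. Pads are 22 mm wide; open, the fingers measure 114 mm over their backs; the gripper's body (76 mm by 85 mm) begins 54 mm behind the grasp point. The pads swing forward as they close: fully open they stand 13 mm farther back than shut.
Start: joints at [-1.222, 0.053, 1.613, -0, 1.476, -0.119], TCP at [0.282, -0.558, 0.253] pointing down, gripper open.
Joint ranges: [-3.01, 3.01], [-1.01, 2.22], [0.06, 2.58], [-1.02, 4.17], [0.09, 2.62], [-3.14, 3.14]. Speed limits (rad/s): [2.57, 2.57, 3.14, 3.14, 3.14, 3.14].

### API

Orientations are given as a unit quaternion [w, x, y, z].
In Python, from plant import state, grab_frame, get_calibration, job_done, recognise, regions_of gives the robot as it stands.
- The arm moves only by the tool apply_moves, never from a script. Its argument "targets" is a list of rows, each an object with "translation": the shift along the tool's x, y, z normalised to -1 to 1, where 1 is 100 mm, a list of three; "twist": the turn about the tool's z normalised to -1 to 1, where 1 is 0.1 rad; "hand": the opening, from 0 (shut) to 1 (fully open). A call has 1 to 8 rows; each row shifts and turns the commanded pose from where the row before left it, along the tool's axes as they then stand; what a row does not reach is not made up. A row lasts 1/10 s, in which the tool goes at most 50 mm and 8.59 degrees, less where a joint would pass 70% of its speed; a pose out of reach is approached as far as the arm can. A call with a number of a shift or a turn outside -1 to 1 is refused whole. A call with a gripper value outside its range is refused whole. The fingers move at their own pace and stop on an object; the grip force is fixed at half the most. Time passes only in rows, so rows that do not move let the fingers close. It gives the time, the measured TCP pose, the force, the opening and the grip force at its end, in the units of the state.
- state(): the state, without advancing time (a new reading comes with each control period).
- grab_frame(name): name is "scene" or "top" or "wrist"; returns the picture (400x640x3 uint8, red, green, blue); there is no depth.
- get_calibration(name): a dict with "camera_matrix" (3x3 intrinsics, pixels), "pose" (4x4, takes a point from camera to world coordinates). Camera axes: x right, y up, looking along -z (the intrinsics and any distortion apply to the point x, -y, -z); pixel columns grow to the right and rows downward; lengths in m; the calibration is good to about 2 mm. The wrist camera is an equidistant fisheye: a pixel r from the principal point sees the ray r / f radians off the axis. A picture is of the moment at which its call begins: read the wrist's pose just before it. get_calibration takes no time and is no camera call; for the wrist camera it gives the pose at the moment of the call.
- job_done(): hands the job in; it is judged then, once.
Trained networks look in the newest picture that a camera, given by its name, has taken for a name from the list of things; names that differ only in an ending like _2 or _b are one class to them, and where a whole thing is asked for, a point or a joint stands for the part that bears it (a point fixed in the world has none). Each returns a list of dicts, best first, with "score" (0 to 1); they miss things now and then, are a little off and sometimes report something else, mostly with a low value. They report only what shows in the picture. A call takes as long as a camera call.
- recognise(camera, query): "point" ([x, y, z] in m, in world coordinates, good to about 4 mm: the middle of the surface that is visible of it).
- regions_of(camera, query): "pixels" (400x640 bool, what is visible of it).
The state is a dict: "time": time; "joint_pos": joint angles; "joint_vel": joint speeds; "joint_efforts": joint torques, N m; "tool_pos": TCP position; "tool_rot": TCP orientation; "contact_force": force on the tool from outside, world axes, zero at the start; "ft_torque": the same for the moment, N m; "gripper_width": opening from 0.0 (shut) to 1.0 (fully open); "grasp_force": force on a finger pad.
Only numpy, scipy, OpenCV 4.12 (cv2) and the standard library are available. Lean on these libraries where they do the work, as an engineer would, in place of code of your own. Each camera call takes 0.05 s, during which the arm holds its last target. There are 200 camera calls.

### The job

Clear the leatherworker's bench into its three trays: stand the two small brown dye jars upright in the divided wooden tray, one in each bay; lay the two steel punches flat in the oblong metal tray, lengthwise and side by side, not on top of each other; and lay the brass buckle flat in the round wooden dish. Any order will do. Set each thing down rather than dropping it, do not tip the jars over, and leave the hammer and the glass jar with the brass lid where they are.

Things in the scene. Friction and masses are not known exactly. Their poses are not given: they have to be found in the camera images.
- jar1_centre (a point): One of two like jars: small brown screw-top dye jar, closed and rigid, standing: 40 mm across and 70 mm tall (the black cap, the top 15 mm, is 36 mm across). This point is its centre, 35 mm above its foot; z is its upright axis
- jar2_centre (a point): The other jar: small brown screw-top dye jar, closed and rigid, standing: 40 mm across and 70 mm tall (the black cap, the top 15 mm, is 36 mm across). This point is its centre, 35 mm above its foot; z is its upright axis
- punch1_centre (a point): One of two like punches: steel drive punch for leather, lying on the table: a square shank 16 x 16 mm, 88 mm long, and a thinner dark round tip 12 mm across, 32 mm long; 120 mm long in all. This point is half-way along the whole length and half-way up (8 mm above what it lies on); here the shank is 16 mm wide. x runs along the punch towards the thin tip, z is up at the start
- punch2_centre (a point): The other punch: steel drive punch for leather, lying on the table: a square shank 16 x 16 mm, 88 mm long, and a thinner dark round tip 12 mm across, 32 mm long; 120 mm long in all. This point is half-way along the whole length and half-way up (8 mm above what it lies on); here the shank is 16 mm wide. x runs along the punch towards the thin tip, z is up at the start
- buckle_centre (a point): brass belt buckle lying flat: an open rectangular frame 46 mm (x) by 36 mm (y), 10 mm thick, bars 7 mm wide, with a thin cross bar and a tongue. This point is the middle of the frame, 5 mm above what it lies on; z is up at the start
- jar_tray: fixed oblong wooden tray (pale rim, browner floor) with two square bays side by side along its y: outside 76 mm (x) by 146 mm (y), walls 5 mm thick, rim 14 mm above the table, floor 4 mm thick. Each bay is 66 x 66 mm inside, its centre 35 mm to either side of the tray's middle along y; a wall 4 mm thick and 14 mm high divides them. Origin: middle of the underside, on the table; z up
- punch_tray: fixed oblong metal tray (bright rim, dark steel floor) without divisions: inside 110 mm (x) by 160 mm (y, the length), walls 4 mm thick, rim 12 mm above the table, floor 4 mm thick. Origin: middle of the underside, on the table; z up
- dish: fixed round dish of dark wood: 140 mm across the rim, flat floor about 122 mm across and 4 mm thick, rim 14 mm above the table. Origin: middle of the underside, on the table; z up
- hammer_grip (a point): bystander, leave alone: hammer with a wooden handle, lying along x on the right of the work, 0.26 m long, its 84 mm wide steel head at the far end. This point lies on the handle, 65 mm short of the head and 13 mm above the table; x runs along the handle to the head
- rivet_jar_centre (a point): bystander, leave alone: glass jar with a brass lid, 64 mm across and 85 mm tall, standing on the left of the work. This point is its centre, 42 mm up

How it is judged:
By the outcome, as a careful person would: the job done as asked, in the order asked, and still so for the second after the job is handed in, with the robot touching nothing.
It also fails if it takes over 115 s, if anything falls off the work surface, if the arm or the gripper's body presses on something with over 40 N, if the wrist force passes 120 N, or if a joint passes its speed limit or range.

## Working session

There is one attempt and no reset: what is moved stays moved. The work goes in short steps, Python scripts to look and compute and a tool call to move; the robot and the scene stay as the last step left them, time stands still between calls to the robot, and variables do not carry over. Pictures are saved under pics/ and viewed, at most 14 in all, crops included, and the job is handed in when it is done.

Besides the shell and the picture viewer there is one more tool, called after "Emit:" by a JSON object that holds its "method" and its "body". apply_moves: Moves the arm, as the interface text tells. Its arguments: {"type":"object","properties":{"targets":{"type":"array"}},"required":["targets"]}

```bash
ls; mkdir -p pics
cat > h.py <<'E'
import numpy as np, cv2
from plant import *
def save(n,f,crop=None,scale=1):
    im=grab_frame(n)
    o=im if crop is None else im[crop[1]:crop[3],crop[0]:crop[2]]
    if scale!=1:o=cv2.resize(o,None,fx=scale,fy=scale,interpolation=cv2.INTER_CUBIC)
    cv2.imwrite('pics/'+f,o[:,:,::-1]); return im
def px2w(name,uv,z):
    c=get_calibration(name);K=np.array(c['camera_matrix']);T=np.array(c['pose'])
    uv=np.atleast_2d(np.asarray(uv,float))
    d=np.c_[(uv[:,0]-K[0,2])/K[0,0],(uv[:,1]-K[1,2])/K[1,1]]
    if name=='wrist':
        r=np.linalg.norm(d,axis=1); s=np.where(r>1e-9,np.sin(r)/np.maximum(r,1e-9),1)
        d=np.c_[d[:,0]*s,-d[:,1]*s,-np.cos(r)]
    else: d=np.c_[d[:,0],-d[:,1],-np.ones(len(d))]
    w=d@T[:3,:3].T; t=(z-T[2,3])/w[:,2]
    return T[:3,3]+w*t[:,None]
def rect(name,q,z):
    """region -> world contour at z -> minAreaRect"""
    out=[]
    for r in regions_of(name,q):
        m=r['pixels'].astype(np.uint8)
        cs,_=cv2.findContours(m,cv2.RETR_EXTERNAL,cv2.CHAIN_APPROX_NONE)
        if not cs: continue
        c=max(cs,key=cv2.contourArea)[:,0,:]
        w=px2w(name,c,z)[:,:2]
        (cx,cy),(a,b),th=cv2.minAreaRect((w*1000).astype(np.float32))
        if a<b: a,b,th=b,a,th+90
        out.append((round(r['score'],2),[round(cx),round(cy)],[round(a),round(b)],round((th+90)%180-90,1),c.mean(0).round().tolist(),w.mean(0).round(3).tolist()))
    return out
E
cat > s1.py <<'E'
from h import *
print({k:np.round(v,3).tolist() for k,v in state().items()})
save('top','top1.png'); save('scene','scene1.png')
for n in['top']:
    c=get_calibration(n);print(np.round(c['camera_matrix'],1).tolist(),np.round(c['pose'],3).tolist())
for q,z in[('jar1_centre',.07),('punch1_centre',.016),('buckle_centre',.01),('jar_tray',.014),('punch_tray',.012),('dish',.014),('hammer_grip',.02),('rivet_jar_centre',.085)]:
    print(q)
    for p in recognise('top',q): print('  pt',round(p['score'],2),np.round(p['point'],3).tolist())
    for p in rect('top',q,z): print('  rg',p)
E
python3 s1.py
```

```text
pics
{'time': 0.0, 'joint_pos': [-1.222, 0.053, 1.614, -0.0, 1.476, -0.119], 'joint_vel': [0.001, -0.001, -0.0, -0.0, 0.001, 0.001], 'joint_efforts': [-0.0, -39.368, -37.018, -0.0, 0.007, -0.0], 'tool_pos': [0.282, -0.557, 0.252], 'tool_rot': [-0.001, 0.973, 0.232, -0.0], 'contact_force': [-0.151, 0.041, 0.875], 'ft_torque': [-0.028, 0.031, -0.012], 'grasp_force': 0.0, 'gripper_width': 0.999}
[[383.9, 0.0, 322.9], [0.0, 383.9, 197.5], [0.0, 0.0, 1.0]] [[-0.008, 0.997, -0.072, 0.423], [-1.0, -0.009, -0.008, -0.014], [-0.009, 0.071, 0.997, 1.097], [0.0, 0.0, 0.0, 1.0]]
jar1_centre
  pt 0.67 [0.449, -0.136, 0.067]
  rg (0.56, [448, -137], [46, 40], -72.1, [373.0, 215.0], [0.447, -0.137])
punch1_centre
  pt 0.54 [0.364, 0.283, 0.019]
  pt 0.16 [0.467, 0.446, 0.082]
  rg (0.51, [374, 280], [119, 19], -18.1, [221.0, 244.0], [0.372, 0.281])
buckle_centre
  pt 0.46 [0.344, -0.299, 0.01]
  rg (0.74, [346, -298], [49, 40], -64.3, [428.0, 251.0], [0.347, -0.299])
jar_tray
  pt 0.78 [0.61, 0.303, 0.001]
  rg (0.71, [610, 301], [146, 78], -89.1, [216.0, 160.0], [0.61, 0.3])
  rg (0.55, [469, 474], [97, 62], 89.5, [154.0, 210.0], [0.469, 0.473])
punch_tray
  pt 0.63 [0.601, -0.302, 0.003]
  rg (0.88, [604, -298], [172, 120], 84.4, [425.0, 161.0], [0.604, -0.297])
dish
  pt 0.82 [0.66, -0.01, 0.008]
  pt 0.7 [0.446, -0.443, 0.025]
  rg (0.89, [658, -11], [138, 134], -45.3, [325.0, 143.0], [0.658, -0.011])
hammer_grip
  pt 0.94 [0.447, -0.448, 0.027]
  pt 0.54 [0.602, -0.301, 0.004]
  rg (0.82, [419, -462], [259, 95], -0.4, [483.0, 218.0], [0.438, -0.451])
  rg (0.49, [450, 159], [42, 34], 89.5, [264.0, 216.0], [0.45, 0.159])
rivet_jar_centre
  pt 0.84 [0.469, 0.448, 0.08]
```

View pics/top1.png

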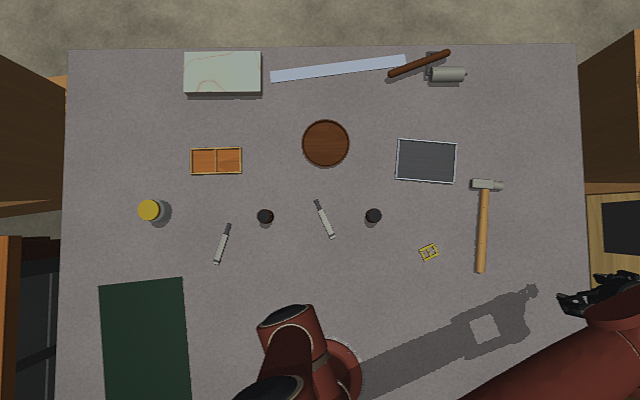

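View pics/scene1.png

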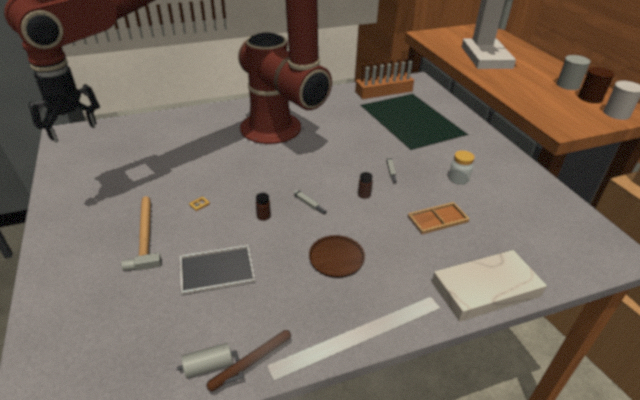

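Top view: the jars are at (265,216) and (373,216), the punches at (222,244) and (324,219), and the buckle at (429,252). The jar tray is at (216,160), the dish at (326,143) and the punch tray at (426,161). The networks agree. I'll turn the tool to yaw 90° (tool x = world +y, tool y = world +x) and go over the right jar.

Emit:
{"method": "apply_moves", "body": {"targets": [{"translation":[0,0,0],"twist":-0.85,"hand":1},{"translation":[0,0,0],"twist":-0.85,"hand":1},{"translation":[0,0,0],"twist":-0.85,"hand":1},{"translation":[0,0,0],"twist":-0.85,"hand":1},{"translation":[0,0,0],"twist":-0.85,"hand":1},{"translation":[0,0,0],"twist":-0.85,"hand":1},{"translation":[0,0,0],"twist":-0.85,"hand":1},{"translation":[0,0,0],"twist":-0.85,"hand":1}]}}

```text
time: 1.7
tool_pos: [0.2818, -0.5578, 0.2533]
tool_rot: [0.0, 0.839, 0.544, -0.0]
contact_force: [-0.3, 0.5, 0.3]
gripper_width: 1.003
grasp_force: 0.0
```

Emit:
{"method": "apply_moves", "body": {"targets": [{"translation":[0,0,0],"twist":-0.85,"hand":1},{"translation":[0,0,0],"twist":-0.85,"hand":1},{"translation":[0,0,0],"twist":-0.85,"hand":1},{"translation":[0,0,0],"twist":-0.85,"hand":1},{"translation":[0,0,0],"twist":-0.83,"hand":1}]}}

```text
time: 2.2
tool_pos: [0.2818, -0.5578, 0.2533]
tool_rot: [-0.0, 0.706, 0.708, 0.0]
contact_force: [-0.6, 0.2, 0.2]
gripper_width: 0.998
grasp_force: 0.0
```

Emit:
{"method": "apply_moves", "body": {"targets": [{"translation":[0.4,0.2,0],"twist":0,"hand":0.8},{"translation":[0.4,0.2,0],"twist":0,"hand":0.8},{"translation":[0.4,0.2,0],"twist":0,"hand":0.8},{"translation":[0.4,0.2,0],"twist":0,"hand":0.8},{"translation":[0.4,0.2,0],"twist":0,"hand":0.8},{"translation":[0.4,0.2,0],"twist":0,"hand":0.8},{"translation":[0.4,0.2,0],"twist":0,"hand":0.8},{"translation":[0.4,0.1,0],"twist":0,"hand":0.8}]}}

```text
time: 3.0
tool_pos: [0.4327, -0.2361, 0.2536]
tool_rot: [0.0, 0.707, 0.707, 0.0]
contact_force: [0.7, 0.1, -0.4]
gripper_width: 0.798
grasp_force: 0.0
```

```bash
cat > s2.py <<'E'
from h import *
s=state();print(s['time'],np.round(s['tool_pos'],4),np.round(s['tool_rot'],3),s['gripper_width'])
save('wrist','wr1.png');
c=get_calibration('wrist');print(np.round(c['camera_matrix'],1).tolist(),np.round(c['pose'],3).tolist())
for q,z in[('jar1_centre',.07),('punch1_centre',.016),('buckle_centre',.01),('punch_tray',.012),('dish',.014),('jar_tray',.014)]:
    print(q)
    for p in recognise('wrist',q): print('  pt',round(p['score'],2),np.round(p['point'],3).tolist())
    for p in rect('wrist',q,z): print('  rg',p)
E
python3 s2.py
```

```text
3.0 [ 0.4327 -0.2361  0.2536] [0.    0.707 0.707 0.   ] 0.7981349707277557
[[309.7, 0.0, 312.6], [0.0, 309.7, 200.5], [0.0, 0.0, 1.0]] [[1.0, -0.005, -0.003, 0.432], [0.006, 0.946, 0.323, -0.148], [0.001, -0.323, 0.946, 0.375], [0.0, 0.0, 0.0, 1.0]]
jar1_centre
  pt 0.72 [0.447, -0.144, 0.066]
  rg (0.69, [444, -143], [37, 35], 0.9, [327.0, 88.0], [0.445, -0.143])
punch1_centre
buckle_centre
  pt 0.74 [0.349, -0.297, 0.006]
  rg (0.55, [343, -302], [46, 41], -64.1, [245.0, 216.0], [0.343, -0.302])
punch_tray
  pt 0.86 [0.599, -0.286, 0.008]
  rg (0.88, [598, -301], [173, 125], 84.6, [437.0, 207.0], [0.598, -0.293])
dish
  pt 0.84 [0.66, -0.04, 0.003]
  rg (0.81, [659, -45], [141, 77], 13.1, [487.0, 21.0], [0.654, -0.038])
jar_tray
  pt 0.72 [0.344, -0.295, 0.01]
  rg (0.47, [344, -299], [47, 40], -64.5, [245.0, 215.0], [0.344, -0.299])
```

View pics/wr1.png

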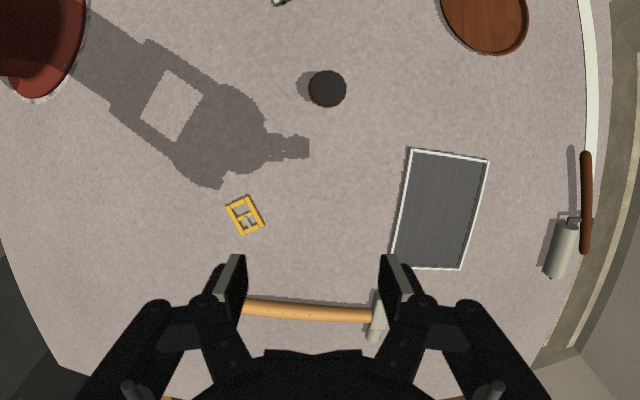

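The wrist view confirms the jar cap at (327,88), the buckle at (245,215) with its long axis at about −64°, and the punch tray at (437,207), slightly turned. Now I'll pick the right jar at about (0.446, −0.141).

Emit:
{"method": "apply_moves", "body": {"targets": [{"translation":[0.48,0.07,0],"twist":0,"hand":0.8},{"translation":[0.47,0.06,0],"twist":0,"hand":0.8},{"translation":[0,0,0.5],"twist":0,"hand":0.8},{"translation":[0,0,0.5],"twist":0,"hand":0.8},{"translation":[0,0,0.5],"twist":0,"hand":0.8},{"translation":[0,0,0.4],"twist":0,"hand":0.8},{"translation":[0,0,0.2],"twist":0,"hand":0.8},{"translation":[0,0,0],"twist":0,"hand":0.8}]}}

```text
time: 4.45
tool_pos: [0.4419, -0.1416, 0.0395]
tool_rot: [-0.004, 0.707, 0.707, -0.001]
contact_force: [0.3, -0.1, -0.4]
gripper_width: 0.8
grasp_force: 0.0
```

Emit:
{"method": "apply_moves", "body": {"targets": [{"translation":[0,0,0],"twist":0,"hand":0.2},{"translation":[0,0,0],"twist":0,"hand":0.2},{"translation":[0,0,0],"twist":0,"hand":0.2},{"translation":[0,0,0],"twist":0,"hand":0.2},{"translation":[0,0,0],"twist":0,"hand":0.2},{"translation":[0,0,0],"twist":0,"hand":0.2}]}}

```text
time: 5.05
tool_pos: [0.4467, -0.1438, 0.0458]
tool_rot: [0.002, 0.707, 0.707, 0.001]
contact_force: [0.2, -1.7, 7.1]
gripper_width: 0.45
grasp_force: 60.6
```

Emit:
{"method": "apply_moves", "body": {"targets": [{"translation":[0,0,-0.2],"twist":0,"hand":0.2},{"translation":[0,0,-0.4],"twist":0,"hand":0.2},{"translation":[0,0,-0.4],"twist":0,"hand":0.2},{"translation":[0.2,0.1,-0.2],"twist":0,"hand":0.2},{"translation":[0.4,0.16,0],"twist":0,"hand":0.2},{"translation":[0.45,0.18,0],"twist":0,"hand":0.2},{"translation":[0.45,0.18,0],"twist":0,"hand":0.2},{"translation":[0.45,0.18,0],"twist":0,"hand":0.2}]}}

```text
time: 5.85
tool_pos: [0.5251, 0.054, 0.1638]
tool_rot: [0.0, 0.707, 0.707, 0.0]
contact_force: [0.8, -0.7, -0.6]
gripper_width: 0.448
grasp_force: 60.5
```

Emit:
{"method": "apply_moves", "body": {"targets": [{"translation":[0.45,0.18,0],"twist":0,"hand":0.2},{"translation":[0.45,0.18,0],"twist":0,"hand":0.2},{"translation":[0.4,0.18,0],"twist":0,"hand":0.2},{"translation":[0.3,0.15,0],"twist":0,"hand":0.2},{"translation":[0.3,0.1,0],"twist":0,"hand":0.2},{"translation":[0,0,0],"twist":0,"hand":0.2},{"translation":[0,0,0],"twist":0,"hand":0.2}]}}

```text
time: 6.55
tool_pos: [0.6035, 0.2424, 0.163]
tool_rot: [-0.0, 0.707, 0.708, -0.0]
contact_force: [0.5, -0.5, -1.3]
gripper_width: 0.454
grasp_force: 60.6
```

```bash
cat > s3.py <<'E'
from h import *
s=state();print(s['time'],np.round(s['tool_pos'],4),s['gripper_width'],s['grasp_force'])
save('wrist','wr2.png')
for q,z in[('jar_tray',.014),('jar1_centre',.07),('punch1_centre',.016)]:
    print(q)
    for p in recognise('wrist',q): print('  pt',round(p['score'],2),np.round(p['point'],3).tolist())
    for p in rect('wrist',q,z): print('  rg',p)
E
python3 s3.py
```

```text
6.55 [0.6035 0.2424 0.163 ] 0.4535303823592676 60.58370590209961
jar_tray
  pt 0.7 [0.612, 0.306, 0.004]
jar1_centre
  pt 0.7 [0.604, 0.256, 0.182]
  rg (0.86, [600, 173], [141, 78], -85.9, [313.0, 281.0], [0.603, 0.176])
punch1_centre
  pt 0.71 [0.376, 0.283, 0.015]
  rg (0.84, [376, 282], [125, 21], -18.6, [101.0, 157.0], [0.379, 0.281])
```

View pics/wr2.png

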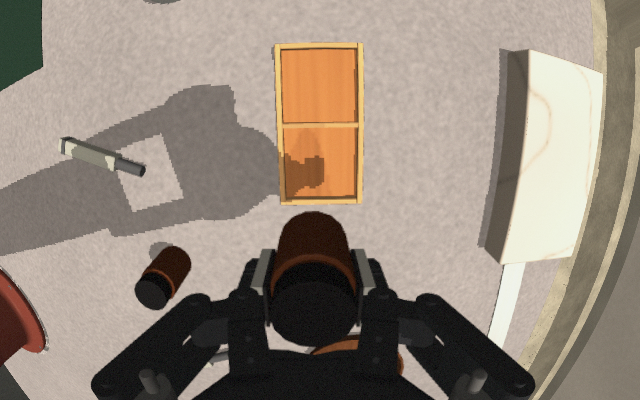

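The wrist view shows the jar held upright and the jar tray ahead, with rim corners about (275,44), (363,43), (361,204) and (280,204), and the divider at row 125.

Run:
```python
from h import *
w=px2w('wrist',[(275,44),(363,43),(361,204),(280,204),(282,125),(358,125)],.014)
print(w.round(4)); print(w[:4].mean(0),w[4:].mean(0))
t=px2w('top',[(191,148),(242,147),(241,175),(190,174)],.014);print(t.round(3),t.mean(0))
print('jar left',px2w('wrist',[(155,291)],.07),px2w('wrist',[(176,262)],0.0))
```

```text
[[0.5707 0.3731 0.014 ]
 [0.6459 0.3745 0.014 ]
 [0.648  0.2283 0.014 ]
 [0.5724 0.2284 0.014 ]
 [0.5761 0.3014 0.014 ]
 [0.6424 0.3016 0.014 ]]
[0.60924696 0.30106283 0.014     ] [0.60926607 0.30148991 0.014     ]
[[0.646 0.372 0.014]
 [0.647 0.225 0.014]
 [0.567 0.228 0.014]
 [0.571 0.373 0.014]] [0.60788515 0.29945111 0.014     ]
jar left [[0.45494715 0.16141626 0.07      ]] [[0.44690164 0.15276302 0.        ]]
```

Emit:
{"method": "apply_moves", "body": {"targets": [{"translation":[0.23,0.06,0],"twist":0,"hand":0.2},{"translation":[0,0,0.3],"twist":0,"hand":0.2},{"translation":[0,0,0.4],"twist":0,"hand":0.2},{"translation":[0,0,0.25],"twist":0,"hand":0.2},{"translation":[0,0,0.1],"twist":0,"hand":0.2},{"translation":[0,0,0.05],"twist":0,"hand":0.2},{"translation":[0,0,0],"twist":0,"hand":0.2}]}}

```text
time: 7.6
tool_pos: [0.6103, 0.2651, 0.054]
tool_rot: [0.0, 0.707, 0.707, 0.0]
contact_force: [-0.4, -0.0, -1.0]
gripper_width: 0.449
grasp_force: 60.6
```

Emit:
{"method": "apply_moves", "body": {"targets": [{"translation":[0,0,0.02],"twist":0,"hand":0.2},{"translation":[0,0,0.02],"twist":0,"hand":0.2},{"translation":[0,0,0],"twist":0,"hand":0.2}]}}

```text
time: 7.9
tool_pos: [0.6103, 0.2653, 0.0502]
tool_rot: [0.0, 0.707, 0.707, 0.001]
contact_force: [0.8, -0.2, -0.9]
gripper_width: 0.449
grasp_force: 60.6
```

Emit:
{"method": "apply_moves", "body": {"targets": [{"translation":[0,0,0.015],"twist":0,"hand":0.2},{"translation":[0,0,0],"twist":0,"hand":0.2}]}}

```text
time: 8.1
tool_pos: [0.6104, 0.2655, 0.0498]
tool_rot: [0.0, 0.707, 0.707, 0.0]
contact_force: [-2.8, -1.1, 6.1]
gripper_width: 0.453
grasp_force: 61.5
```

Emit:
{"method": "apply_moves", "body": {"targets": [{"translation":[0,0,0],"twist":0,"hand":0.7},{"translation":[0,0,0],"twist":0,"hand":0.7},{"translation":[0,0,0],"twist":0,"hand":0.7},{"translation":[0,0,-0.2],"twist":0,"hand":0.75},{"translation":[0,0,-0.4],"twist":0,"hand":0.8},{"translation":[0,0,-0.4],"twist":0,"hand":0.8},{"translation":[0,0,-0.3],"twist":0,"hand":0.8},{"translation":[-0.35,-0.3,-0.3],"twist":0,"hand":0.8}]}}

```text
time: 8.9
tool_pos: [0.5843, 0.235, 0.207]
tool_rot: [0.001, 0.706, 0.708, 0.002]
contact_force: [-0.0, -1.7, 0.8]
gripper_width: 0.801
grasp_force: 0.0
```

Emit:
{"method": "apply_moves", "body": {"targets": [{"translation":[-0.4,-0.4,0],"twist":0,"hand":0.8},{"translation":[-0.4,-0.4,0],"twist":0,"hand":0.8},{"translation":[-0.4,-0.3,0],"twist":0,"hand":0.8},{"translation":[-0.4,-0.2,0],"twist":0,"hand":0.8},{"translation":[0,0,0],"twist":0,"hand":0.8}]}}

```text
time: 9.4
tool_pos: [0.4598, 0.0797, 0.2045]
tool_rot: [0.0, 0.709, 0.706, -0.001]
contact_force: [0.2, 0.6, -0.2]
gripper_width: 0.801
grasp_force: 0.0
```

```bash
cat > s4.py <<'E'
from h import *
s=state();print(s['time'],np.round(s['tool_pos'],4),s['gripper_width'],s['grasp_force'])
save('wrist','wr3.png')
for q,z in[('jar1_centre',.07),('punch1_centre',.016)]:
    print(q)
    for p in recognise('wrist',q): print('  pt',round(p['score'],2),np.round(p['point'],3).tolist())
    for p in rect('wrist',q,z): print('  rg',p)
E
python3 s4.py
```

```text
9.4 [0.4598 0.0797 0.2045] 0.8005950391975315 0.0
jar1_centre
  pt 0.75 [0.6, 0.253, 0.055]
  rg (0.65, [601, 253], [70, 28], 12.2, [465.0, 11.0], [0.596, 0.255])
punch1_centre
  pt 0.87 [0.412, 0.262, 0.01]
  pt 0.29 [0.45, 0.158, 0.071]
  rg (0.62, [403, 266], [59, 10], -4.7, [256.0, 2.0], [0.405, 0.268])
```

View pics/wr3.png

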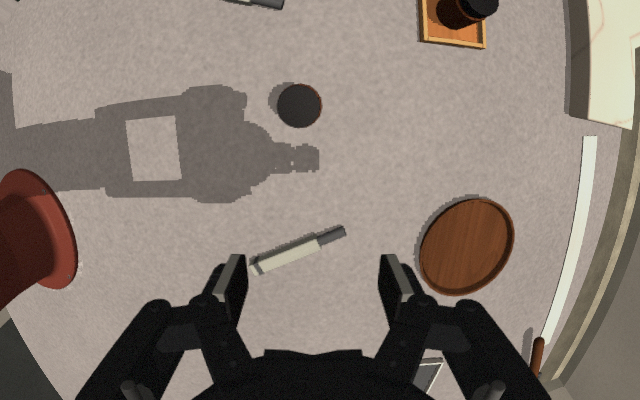

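The wrist view shows the left jar cap at (299,106), the middle punch from (253,269) to (345,231), and the first jar standing in its bay at (470,10).

Run:
```python
from h import *
print('jar',px2w('wrist',[(299,105)],.07))
w=px2w('wrist',[(253,269),(345,232)],.01);d=w[1]-w[0]
print('punch',w.round(3),w.mean(0),np.linalg.norm(d),np.degrees(np.arctan2(d[1],d[0])))
w=px2w('wrist',[(467,198),(466,297),(420,246),(514,240)],.014);print('dish',w.round(3),w[:,1][:2].mean(),w[2:,0].mean())
w=px2w('top',[(316,200),(333,238)],.01);d=w[1]-w[0];print(w,w.mean(0),np.degrees(np.arctan2(d[1],d[0])))
```

```text
jar [[0.45018088 0.16111426 0.07      ]]
punch [[ 0.39  -0.03   0.01 ]
 [ 0.498  0.021  0.01 ]] [ 0.44386759 -0.00456131  0.01      ] 0.11945441380755963 24.81108319970636
dish [[ 0.641  0.063  0.014]
 [ 0.673 -0.081  0.014]
 [ 0.589  0.003  0.014]
 [ 0.728  0.005  0.014]] -0.008912676390569647 0.6585434986536076
[[ 0.49390921  0.01480729  0.01      ]
 [ 0.38621862 -0.03231563  0.01      ]] [ 0.44006392 -0.00875417  0.01      ] -156.36692287632255
```

```bash
python3 -c "
from plant import *
s=state();print(s['time'],s['tool_pos'])"
```

```text
9.65 [0.46238941 0.08336374 0.20527028]
```

Emit:
{"method": "apply_moves", "body": {"targets": [{"translation":[0.35,-0.08,0],"twist":0,"hand":0.8},{"translation":[0.38,-0.06,0],"twist":0,"hand":0.8},{"translation":[0,0,0.3],"twist":0,"hand":0.8},{"translation":[0,0,0.4],"twist":0,"hand":0.8},{"translation":[0,0,0.4],"twist":0,"hand":0.8},{"translation":[0,0,0.3],"twist":0,"hand":0.8},{"translation":[0,0,0.2],"twist":0,"hand":0.8},{"translation":[0,0,0],"twist":0,"hand":0.8}]}}

```text
time: 10.45
tool_pos: [0.4452, 0.1561, 0.0414]
tool_rot: [-0.002, 0.706, 0.708, -0.003]
contact_force: [-0.5, 0.2, -0.1]
gripper_width: 0.8
grasp_force: 0.0
```

Emit:
{"method": "apply_moves", "body": {"targets": [{"translation":[0,0,0],"twist":0,"hand":0.2},{"translation":[0,0,0],"twist":0,"hand":0.2},{"translation":[0,0,0],"twist":0,"hand":0.2},{"translation":[0,0,0],"twist":0,"hand":0.2},{"translation":[0,0,0],"twist":0,"hand":0.2},{"translation":[0,0,0],"twist":0,"hand":0.2}]}}

```text
time: 11.05
tool_pos: [0.4495, 0.1561, 0.0471]
tool_rot: [0.001, 0.707, 0.707, 0.002]
contact_force: [-0.7, 2.3, 6.6]
gripper_width: 0.445
grasp_force: 60.8
```

Emit:
{"method": "apply_moves", "body": {"targets": [{"translation":[0,0,-0.2],"twist":0,"hand":0.2},{"translation":[0,0,-0.4],"twist":0,"hand":0.2},{"translation":[0,0,-0.4],"twist":0,"hand":0.2},{"translation":[0.2,0.15,-0.2],"twist":0,"hand":0.2},{"translation":[0.3,0.3,0],"twist":0,"hand":0.2},{"translation":[0.3,0.3,0],"twist":0,"hand":0.2},{"translation":[0.3,0.3,0],"twist":0,"hand":0.2},{"translation":[0.3,0.3,0],"twist":0,"hand":0.2}]}}

```text
time: 11.85
tool_pos: [0.5834, 0.2965, 0.1644]
tool_rot: [-0.0, 0.707, 0.707, -0.001]
contact_force: [0.3, -0.6, -0.4]
gripper_width: 0.448
grasp_force: 60.8
```

Emit:
{"method": "apply_moves", "body": {"targets": [{"translation":[0.2,0.15,0],"twist":0,"hand":0.2},{"translation":[0.2,0.1,0],"twist":0,"hand":0.2},{"translation":[0,0,0],"twist":0,"hand":0.2},{"translation":[0,0,0],"twist":0,"hand":0.2},{"translation":[0,0,0],"twist":0,"hand":0.2}]}}

```text
time: 12.35
tool_pos: [0.6072, 0.3348, 0.1645]
tool_rot: [-0.0, 0.707, 0.707, -0.001]
contact_force: [0.3, -1.1, -1.7]
gripper_width: 0.448
grasp_force: 60.9
```

Emit:
{"method": "apply_moves", "body": {"targets": [{"translation":[0.02,0.02,0.3],"twist":0,"hand":0.2},{"translation":[0,0,0.4],"twist":0,"hand":0.2},{"translation":[0,0,0.25],"twist":0,"hand":0.2},{"translation":[0,0,0.1],"twist":0,"hand":0.2},{"translation":[0,0,0.05],"twist":0,"hand":0.2},{"translation":[0,0,0.02],"twist":0,"hand":0.2},{"translation":[0,0,0],"twist":0,"hand":0.2},{"translation":[0,0,0],"twist":0,"hand":0.2}]}}

```text
time: 13.15
tool_pos: [0.6109, 0.3381, 0.0551]
tool_rot: [0.001, 0.707, 0.707, 0.001]
contact_force: [0.1, 0.6, -1.3]
gripper_width: 0.448
grasp_force: 60.8
```

Emit:
{"method": "apply_moves", "body": {"targets": [{"translation":[0,0,0.02],"twist":0,"hand":0.2},{"translation":[0,0,0.02],"twist":0,"hand":0.2},{"translation":[0,0,0],"twist":0,"hand":0.2}]}}

```text
time: 13.45
tool_pos: [0.6106, 0.338, 0.0511]
tool_rot: [0.0, 0.707, 0.707, 0.001]
contact_force: [-2.3, -1.4, 5.0]
gripper_width: 0.453
grasp_force: 61.6
```

Emit:
{"method": "apply_moves", "body": {"targets": [{"translation":[0,0,0],"twist":0,"hand":0.7},{"translation":[0,0,0],"twist":0,"hand":0.7},{"translation":[0,0,0],"twist":0,"hand":0.7},{"translation":[0,0,-0.2],"twist":0,"hand":0.7},{"translation":[0,0,-0.4],"twist":0,"hand":0.6},{"translation":[0,0,-0.4],"twist":0,"hand":0.5},{"translation":[-0.03,-0.2,-0.3],"twist":0,"hand":0.5},{"translation":[-0.09,-0.36,0],"twist":0,"hand":0.5}]}}

```text
time: 14.25
tool_pos: [0.5577, 0.3271, 0.1863]
tool_rot: [0.002, 0.707, 0.707, 0.006]
contact_force: [0.0, 0.1, 1.3]
gripper_width: 0.497
grasp_force: 0.0
```

Emit:
{"method": "apply_moves", "body": {"targets": [{"translation":[-0.09,-0.36,0],"twist":0,"hand":0.5},{"translation":[-0.09,-0.36,0],"twist":0,"hand":0.5},{"translation":[-0.09,-0.36,0],"twist":0,"hand":0.5},{"translation":[-0.09,-0.36,0],"twist":0,"hand":0.5},{"translation":[-0.09,-0.3,0],"twist":0,"hand":0.5},{"translation":[0,-0.07,0],"twist":-0.5,"hand":0.5},{"translation":[0,0,0],"twist":-1,"hand":0.5},{"translation":[0,0,0],"twist":-1,"hand":0.5}]}}

```text
time: 15.05
tool_pos: [0.3724, 0.2806, 0.1791]
tool_rot: [0.0, 0.612, 0.791, 0.0]
contact_force: [0.3, 0.8, -0.8]
gripper_width: 0.5
grasp_force: 0.0
```

Emit:
{"method": "apply_moves", "body": {"targets": [{"translation":[0,0,0],"twist":-1,"hand":0.5},{"translation":[0,0,0],"twist":-1,"hand":0.5},{"translation":[0,0,0],"twist":-1,"hand":0.5},{"translation":[0,0,0],"twist":-1,"hand":0.5},{"translation":[0,0,0],"twist":-1,"hand":0.5},{"translation":[0,0,0],"twist":-1,"hand":0.5},{"translation":[0,0,0],"twist":-1,"hand":0.5},{"translation":[0,0,0],"twist":-1,"hand":0.5}]}}

```text
time: 15.85
tool_pos: [0.3728, 0.2806, 0.179]
tool_rot: [0.0, 0.255, 0.967, 0.0]
contact_force: [0.2, 0.8, 0.0]
gripper_width: 0.499
grasp_force: 0.0
```

Emit:
{"method": "apply_moves", "body": {"targets": [{"translation":[0,0,0],"twist":-1,"hand":0.5},{"translation":[0,0,0],"twist":-1,"hand":0.5},{"translation":[0,0,0.3],"twist":0,"hand":0.5},{"translation":[0,0,0.3],"twist":0,"hand":0.5},{"translation":[0,0,0],"twist":0,"hand":0.5},{"translation":[0,0,0],"twist":0,"hand":0.5}]}}

```text
time: 16.45
tool_pos: [0.3726, 0.2805, 0.119]
tool_rot: [-0.0, 0.16, 0.987, -0.0]
contact_force: [0.8, -0.8, -0.8]
gripper_width: 0.503
grasp_force: 0.0
```

```bash
cat > s5.py <<'E'
from h import *
import sys
f,q,z,cam=sys.argv[1],sys.argv[2],float(sys.argv[3]),'wrist'
s=state();r=s['tool_rot'];print(s['time'],np.round(s['tool_pos'],4),'yaw',np.degrees(2*np.arctan2(r[2],r[1])),s['gripper_width'])
save(cam,f)
for p in rect(cam,q,z): print('  rg',p)
for p in recognise(cam,q): print('  pt',round(p['score'],2),np.round(p['point'],3).tolist())
s=state();print(s['time'],np.round(s['tool_pos'],4))
E
python3 s5.py wr4.png punch1_centre .012
```

```text
16.45 [0.3726 0.2805 0.119 ] yaw 161.62153808511712 0.5032652575078205
  rg (0.81, [374, 282], [123, 17], -18.4, [314.0, 199.0], [0.37, 0.284])
  rg (0.43, [588, 324], [54, 21], -12.2, [406.0, 362.0], [0.586, 0.322])
  pt 0.85 [0.364, 0.286, 0.016]
  pt 0.26 [0.576, 0.324, 0.006]
16.6 [0.374  0.2813 0.1211]
```

View pics/wr4.png

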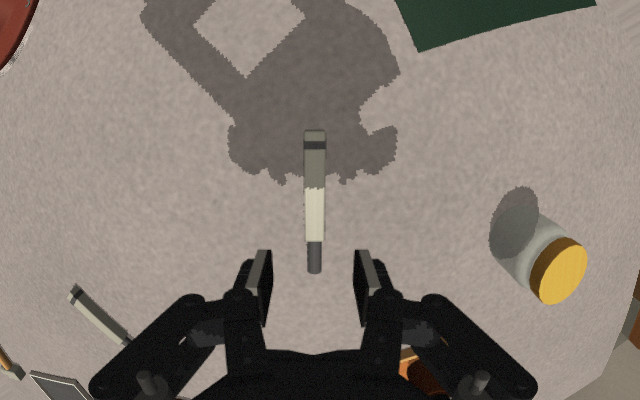

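The wrist view shows the punch aligned with the tool, from (314,130) to (314,272), centred between the fingers. I'll descend and grip.

Emit:
{"method": "apply_moves", "body": {"targets": [{"translation":[0,0,0.3],"twist":0,"hand":0.5},{"translation":[0,0,0.3],"twist":0,"hand":0.5},{"translation":[0,0,0.2],"twist":0,"hand":0.45},{"translation":[0,0,0.12],"twist":0,"hand":0.4},{"translation":[0,0,0],"twist":0,"hand":0.35},{"translation":[0,0,0],"twist":0,"hand":0.3},{"translation":[0,0,0],"twist":0,"hand":0.3}]}}

```text
time: 17.3
tool_pos: [0.3742, 0.2813, 0.0288]
tool_rot: [0.001, 0.16, 0.987, 0.001]
contact_force: [-0.0, 0.0, -0.7]
gripper_width: 0.301
grasp_force: 0.0
```

Emit:
{"method": "apply_moves", "body": {"targets": [{"translation":[0,0,0],"twist":0,"hand":0.2},{"translation":[0,0,0],"twist":0,"hand":0.1},{"translation":[0,0,0],"twist":0,"hand":0.1},{"translation":[0,0,0],"twist":0,"hand":0.1},{"translation":[0,0,0],"twist":0,"hand":0.1}]}}

```text
time: 17.8
tool_pos: [0.3739, 0.2813, 0.0287]
tool_rot: [0.001, 0.16, 0.987, 0.001]
contact_force: [-0.4, -0.6, 7.1]
gripper_width: 0.165
grasp_force: 59.7
```

Emit:
{"method": "apply_moves", "body": {"targets": [{"translation":[0,0,-0.2],"twist":0,"hand":0.1},{"translation":[0,0,-0.4],"twist":0,"hand":0.1},{"translation":[0,0,-0.4],"twist":0,"hand":0.1},{"translation":[0,0,0],"twist":0.9,"hand":0.1},{"translation":[0,0,0],"twist":0.9,"hand":0.1},{"translation":[0,0,0],"twist":0.9,"hand":0.1},{"translation":[0,0,0],"twist":0.9,"hand":0.1},{"translation":[0,0,0],"twist":0.9,"hand":0.1}]}}

```text
time: 18.6
tool_pos: [0.3726, 0.2805, 0.1269]
tool_rot: [-0.0, 0.378, 0.926, -0.0]
contact_force: [0.3, -1.6, -1.2]
gripper_width: 0.163
grasp_force: 58.9
```

Emit:
{"method": "apply_moves", "body": {"targets": [{"translation":[0,0,0],"twist":0.9,"hand":0.1},{"translation":[0,0,0],"twist":0.9,"hand":0.1},{"translation":[0,0,0],"twist":0.9,"hand":0.1},{"translation":[0,0,0],"twist":0.9,"hand":0.1},{"translation":[0,0,0],"twist":0.9,"hand":0.1},{"translation":[0,0,0],"twist":0.9,"hand":0.1},{"translation":[0,0,0],"twist":0.9,"hand":0.1},{"translation":[0,0,0],"twist":0.9,"hand":0.1}]}}

```text
time: 19.4
tool_pos: [0.3725, 0.2805, 0.1268]
tool_rot: [-0.0, 0.68, 0.734, -0.0]
contact_force: [0.3, 0.9, -1.4]
gripper_width: 0.163
grasp_force: 58.9
```

Emit:
{"method": "apply_moves", "body": {"targets": [{"translation":[0,0,0],"twist":0.9,"hand":0.1},{"translation":[0,0,0],"twist":0.86,"hand":0.1},{"translation":[-0.3,0.14,0],"twist":0,"hand":0.1},{"translation":[-0.4,0.18,0],"twist":0,"hand":0.1},{"translation":[-0.4,0.18,0],"twist":0,"hand":0.1},{"translation":[-0.4,0.18,0],"twist":0,"hand":0.1},{"translation":[-0.4,0.18,0],"twist":0,"hand":0.1},{"translation":[-0.4,0.18,0],"twist":0,"hand":0.1}]}}

```text
time: 20.2
tool_pos: [0.4544, 0.04, 0.1271]
tool_rot: [0.0, 0.74, 0.672, 0.0]
contact_force: [0.7, 1.0, -1.3]
gripper_width: 0.164
grasp_force: 58.9
```

Emit:
{"method": "apply_moves", "body": {"targets": [{"translation":[-0.4,0.18,0],"twist":0,"hand":0.1},{"translation":[-0.4,0.18,0],"twist":0,"hand":0.1},{"translation":[-0.4,0.18,0],"twist":0,"hand":0.1},{"translation":[-0.4,0.18,0],"twist":0,"hand":0.1},{"translation":[-0.4,0.18,0],"twist":0,"hand":0.1},{"translation":[-0.4,0.18,0],"twist":0,"hand":0.1},{"translation":[-0.3,0.14,0],"twist":0,"hand":0.1},{"translation":[0,0,0],"twist":0,"hand":0.1}]}}

```text
time: 21.0
tool_pos: [0.5506, -0.2425, 0.1272]
tool_rot: [0.001, 0.742, 0.671, -0.0]
contact_force: [0.3, 0.2, -1.5]
gripper_width: 0.162
grasp_force: 59.0
```

Emit:
{"method": "apply_moves", "body": {"targets": [{"translation":[0,0,0],"twist":0,"hand":0.1},{"translation":[0,0,0],"twist":0,"hand":0.1}]}}

```text
time: 21.2
tool_pos: [0.5493, -0.2376, 0.1265]
tool_rot: [-0.001, 0.74, 0.673, -0.0]
contact_force: [0.2, -0.6, -2.0]
gripper_width: 0.162
grasp_force: 59.0
```

```bash
python3 s5.py wr5.png punch_tray .012
```

```text
21.2 [ 0.5493 -0.2376  0.1265] yaw 84.53711369585626 0.16156008606893188
  rg (0.92, [611, -284], [143, 105], 84.4, [391.0, 226.0], [0.616, -0.268])
  rg (0.19, [543, -296], [212, 30], 84.8, [313.0, 244.0], [0.544, -0.281])
  pt 0.58 [0.614, -0.261, 0.006]
21.35 [ 0.5496 -0.2375  0.127 ]
```

View pics/wr5.png

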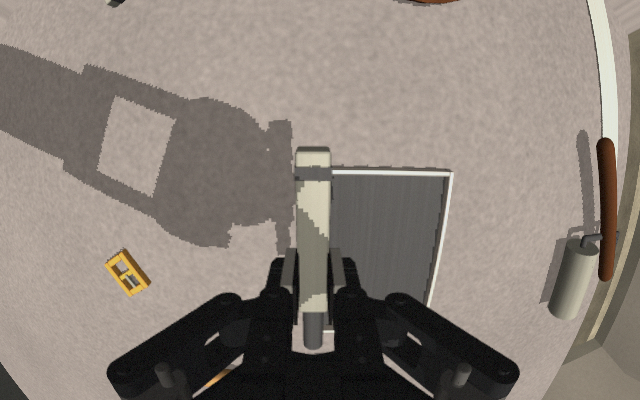

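The tray's +y rim is at row about 171, with its outer right corner at (453,171) and right edge running to about (431,305). I'll locate the tray from these.

Run:
```python
from h import *
w=px2w('wrist',[(453,171),(433,305),(334,171)],.012);print(w.round(4))
a=w[0,:2]; th=np.radians(-5.5)
ex=np.array([np.cos(th),np.sin(th)]);ey=np.array([-ex[1],ex[0]])
for th in (-4.5,-5.5):
    t=np.radians(th);ex=np.array([np.cos(t),np.sin(t)]);ey=np.array([-ex[1],ex[0]])
    print('centre',a-59*ex/1000-84*ey/1000)
d=w[0]-w[1];print(np.degrees(np.arctan2(d[1],d[0])));d=w[0]-w[2];print(np.degrees(np.arctan2(d[1],d[0])))
b=px2w('wrist',[(106,262),(124,249),(150,282),(131,297)],.01);print('buckle',b.mean(0))
```

```text
[[ 0.6685 -0.22    0.012 ]
 [ 0.66   -0.3583  0.012 ]
 [ 0.5678 -0.2123  0.012 ]]
centre [ 0.60311246 -0.29912462]
centre [ 0.60174173 -0.29797103]
86.47388823604955
-4.3862939056756804
buckle [ 0.34817778 -0.29763613  0.01      ]
```

Emit:
{"method": "apply_moves", "body": {"targets": [{"translation":[-0.28,0.18,0],"twist":0,"hand":0.1},{"translation":[-0.27,0.17,0],"twist":0,"hand":0.1},{"translation":[0,0,0],"twist":0,"hand":0.1},{"translation":[0,0,0.3],"twist":0,"hand":0.1},{"translation":[0,0,0.3],"twist":0,"hand":0.1},{"translation":[0,0,0.2],"twist":0,"hand":0.1},{"translation":[0,0,0.05],"twist":0,"hand":0.1},{"translation":[0,0,0],"twist":0,"hand":0.1}]}}

```text
time: 22.15
tool_pos: [0.5788, -0.2956, 0.0413]
tool_rot: [-0.001, 0.74, 0.673, -0.0]
contact_force: [0.1, -0.7, -0.4]
gripper_width: 0.163
grasp_force: 59.1
```

Emit:
{"method": "apply_moves", "body": {"targets": [{"translation":[0,0,0.02],"twist":0,"hand":0.1},{"translation":[0,0,0.02],"twist":0,"hand":0.1},{"translation":[0,0,0],"twist":0,"hand":0.1},{"translation":[0,0,0],"twist":0,"hand":0.1}]}}

```text
time: 22.55
tool_pos: [0.5798, -0.2971, 0.0389]
tool_rot: [0.001, 0.74, 0.672, 0.0]
contact_force: [0.0, 0.3, -1.2]
gripper_width: 0.166
grasp_force: 59.1
```

Emit:
{"method": "apply_moves", "body": {"targets": [{"translation":[0,0,0.02],"twist":0,"hand":0.1},{"translation":[0,0,0.02],"twist":0,"hand":0.1},{"translation":[0,0,0],"twist":0,"hand":0.1},{"translation":[0,0,0],"twist":0,"hand":0.1}]}}

```text
time: 22.95
tool_pos: [0.5793, -0.2968, 0.0338]
tool_rot: [-0.0, 0.74, 0.672, -0.0]
contact_force: [-0.6, 0.3, -0.8]
gripper_width: 0.165
grasp_force: 59.1
```

Emit:
{"method": "apply_moves", "body": {"targets": [{"translation":[0,0,0.015],"twist":0,"hand":0.1},{"translation":[0,0,0],"twist":0,"hand":0.1}]}}

```text
time: 23.15
tool_pos: [0.5796, -0.297, 0.0328]
tool_rot: [0.0, 0.74, 0.672, 0.0]
contact_force: [-0.4, -0.2, -0.5]
gripper_width: 0.161
grasp_force: 59.2
```

Emit:
{"method": "apply_moves", "body": {"targets": [{"translation":[0,0,0.01],"twist":0,"hand":0.1},{"translation":[0,0,0],"twist":0,"hand":0.1}]}}

```text
time: 23.35
tool_pos: [0.5797, -0.297, 0.0327]
tool_rot: [0.0, 0.74, 0.672, -0.0]
contact_force: [-1.2, 1.1, 4.7]
gripper_width: 0.166
grasp_force: 59.9
```

Emit:
{"method": "apply_moves", "body": {"targets": [{"translation":[0,0,0],"twist":0,"hand":0.32},{"translation":[0,0,0],"twist":0,"hand":0.32},{"translation":[0,0,-0.2],"twist":0,"hand":0.32},{"translation":[0,0,-0.4],"twist":0,"hand":0.4},{"translation":[0,0,-0.4],"twist":0,"hand":0.5},{"translation":[0.2,-0.12,0],"twist":0,"hand":0.5},{"translation":[0.35,-0.2,0],"twist":0,"hand":0.5},{"translation":[0.35,-0.22,0],"twist":0,"hand":0.5}]}}

```text
time: 24.15
tool_pos: [0.5341, -0.2016, 0.132]
tool_rot: [0.001, 0.741, 0.672, 0.0]
contact_force: [0.2, 0.2, 0.4]
gripper_width: 0.498
grasp_force: 0.0
```

Emit:
{"method": "apply_moves", "body": {"targets": [{"translation":[0.35,-0.22,0],"twist":0,"hand":0.5},{"translation":[0.35,-0.22,0],"twist":0,"hand":0.5},{"translation":[0.35,-0.22,0],"twist":0,"hand":0.5},{"translation":[0.35,-0.22,0],"twist":0,"hand":0.5},{"translation":[0.25,-0.15,0],"twist":0,"hand":0.5},{"translation":[0.19,-0.1,0],"twist":0,"hand":0.5},{"translation":[0,0,0],"twist":0.8,"hand":0.5},{"translation":[0,0,0],"twist":0.9,"hand":0.5}]}}

```text
time: 24.95
tool_pos: [0.4392, -0.0073, 0.1315]
tool_rot: [0.0, 0.795, 0.606, 0.0]
contact_force: [0.4, -0.9, -0.2]
gripper_width: 0.498
grasp_force: 0.0
```

Emit:
{"method": "apply_moves", "body": {"targets": [{"translation":[0,0,0],"twist":0.9,"hand":0.5},{"translation":[0,0,0],"twist":0.9,"hand":0.5},{"translation":[0,0,0],"twist":0.9,"hand":0.5},{"translation":[0,0,0],"twist":0.9,"hand":0.5},{"translation":[0,0,0],"twist":0.9,"hand":0.5},{"translation":[0,0,0],"twist":0.9,"hand":0.5},{"translation":[0,0,0],"twist":0.9,"hand":0.5},{"translation":[0,0,0],"twist":0.9,"hand":0.5}]}}

```text
time: 25.75
tool_pos: [0.4394, -0.0081, 0.1315]
tool_rot: [0.0, 0.958, 0.286, 0.0]
contact_force: [-0.6, 0.8, 0.4]
gripper_width: 0.497
grasp_force: 0.0
```

Emit:
{"method": "apply_moves", "body": {"targets": [{"translation":[0,0,0],"twist":0.9,"hand":0.5},{"translation":[0,0,0],"twist":0.67,"hand":0.5},{"translation":[0,0,0],"twist":0,"hand":0.5},{"translation":[0,0,0],"twist":0,"hand":0.5},{"translation":[0,0,0],"twist":0,"hand":0.5}]}}

```text
time: 26.25
tool_pos: [0.4395, -0.0081, 0.1316]
tool_rot: [0.0, 0.977, 0.213, 0.0]
contact_force: [-1.2, -0.2, -0.2]
gripper_width: 0.501
grasp_force: 0.0
```

```bash
python3 s5.py wr6.png punch1_centre .012
```

```text
26.25 [ 0.4395 -0.0081  0.1316] yaw 24.563648748081487 0.5008572914742548
  rg (0.76, [580, -298], [136, 22], 85.0, [590.0, 190.0], [0.581, -0.291])
  pt 0.82 [0.58, -0.274, 0.022]
  pt 0.19 [0.442, -0.01, 0.015]
26.4 [ 0.4395 -0.0081  0.1316]
```

View pics/wr6.png

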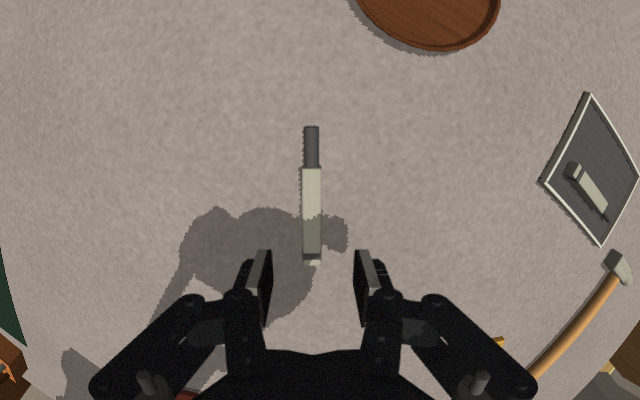

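The second punch is aligned, from (311,126) to (311,265). The first lies lengthwise in its tray at (590,190). I'll grip the second one.

Emit:
{"method": "apply_moves", "body": {"targets": [{"translation":[0,0,0.3],"twist":0,"hand":0.5},{"translation":[0,0,0.3],"twist":0,"hand":0.5},{"translation":[0,0,0.3],"twist":0,"hand":0.45},{"translation":[0,0,0.13],"twist":0,"hand":0.4},{"translation":[0,0,0],"twist":0,"hand":0.35},{"translation":[0,0,0],"twist":0,"hand":0.3},{"translation":[0,0,0],"twist":0,"hand":0.3}]}}

```text
time: 27.1
tool_pos: [0.441, -0.0084, 0.0304]
tool_rot: [0.001, 0.977, 0.212, 0.002]
contact_force: [0.1, 0.3, 0.3]
gripper_width: 0.294
grasp_force: 0.0
```

Emit:
{"method": "apply_moves", "body": {"targets": [{"translation":[0,0,0],"twist":0,"hand":0.2},{"translation":[0,0,0],"twist":0,"hand":0.1},{"translation":[0,0,0],"twist":0,"hand":0.1},{"translation":[0,0,0],"twist":0,"hand":0.1},{"translation":[0,0,0],"twist":0,"hand":0.1}]}}

```text
time: 27.6
tool_pos: [0.4409, -0.0083, 0.0304]
tool_rot: [0.0, 0.977, 0.212, 0.001]
contact_force: [-1.4, 1.2, 6.3]
gripper_width: 0.162
grasp_force: 59.9
```

Emit:
{"method": "apply_moves", "body": {"targets": [{"translation":[0,0,-0.2],"twist":0,"hand":0.1},{"translation":[0,0,-0.4],"twist":0,"hand":0.1},{"translation":[0,0,-0.4],"twist":0,"hand":0.1},{"translation":[0,0,0],"twist":-0.87,"hand":0.1},{"translation":[0,0,0],"twist":-0.87,"hand":0.1},{"translation":[0,0,0],"twist":-0.87,"hand":0.1},{"translation":[0,0,0],"twist":-0.87,"hand":0.1},{"translation":[0,0,0],"twist":-0.87,"hand":0.1}]}}

```text
time: 28.4
tool_pos: [0.4393, -0.0081, 0.1287]
tool_rot: [0.0, 0.908, 0.42, 0.0]
contact_force: [0.5, -0.5, -1.2]
gripper_width: 0.161
grasp_force: 59.0
```

Emit:
{"method": "apply_moves", "body": {"targets": [{"translation":[0,0,0],"twist":-0.87,"hand":0.1},{"translation":[0,0,0],"twist":-0.87,"hand":0.1},{"translation":[0,0,0],"twist":-0.87,"hand":0.1},{"translation":[0,0,0],"twist":-0.87,"hand":0.1},{"translation":[0,0,0],"twist":-0.87,"hand":0.1},{"translation":[0,0,0],"twist":-0.87,"hand":0.1},{"translation":[0,0,0],"twist":-0.9,"hand":0.1}]}}

```text
time: 29.1
tool_pos: [0.4393, -0.0081, 0.1286]
tool_rot: [0.0, 0.739, 0.674, 0.0]
contact_force: [-0.2, -0.2, -1.4]
gripper_width: 0.163
grasp_force: 59.0
```

Emit:
{"method": "apply_moves", "body": {"targets": [{"translation":[-0.23,0.2,0],"twist":0,"hand":0.1},{"translation":[-0.35,0.27,0],"twist":0,"hand":0.1},{"translation":[-0.35,0.27,0],"twist":0,"hand":0.1},{"translation":[-0.35,0.27,0],"twist":0,"hand":0.1},{"translation":[-0.35,0.27,0],"twist":0,"hand":0.1},{"translation":[-0.35,0.27,0],"twist":0,"hand":0.1},{"translation":[-0.35,0.27,0],"twist":0,"hand":0.1},{"translation":[-0.35,0.26,0],"twist":0,"hand":0.1}]}}

```text
time: 29.9
tool_pos: [0.6215, -0.2964, 0.1283]
tool_rot: [-0.0, 0.74, 0.672, -0.0]
contact_force: [1.4, -0.4, -0.0]
gripper_width: 0.163
grasp_force: 59.0
```

Emit:
{"method": "apply_moves", "body": {"targets": [{"translation":[0,0,0],"twist":0,"hand":0.1},{"translation":[0,0,0],"twist":0,"hand":0.1},{"translation":[0,0,0],"twist":0,"hand":0.1},{"translation":[0,0,0],"twist":0,"hand":0.1}]}}

```text
time: 30.3
tool_pos: [0.6203, -0.2935, 0.1287]
tool_rot: [-0.0, 0.74, 0.673, -0.0]
contact_force: [-1.1, 0.2, -0.9]
gripper_width: 0.161
grasp_force: 59.1
```

```bash
python3 s5.py wr7.png punch_tray .012
```

```text
30.3 [ 0.6203 -0.2935  0.1287] yaw 84.55978416047347 0.1612878210249068
  rg (0.85, [602, -299], [170, 119], 84.6, [288.0, 190.0], [0.6, -0.284])
  pt 0.91 [0.6, -0.268, 0.007]
30.45 [ 0.6206 -0.2939  0.1289]
```

View pics/wr7.png

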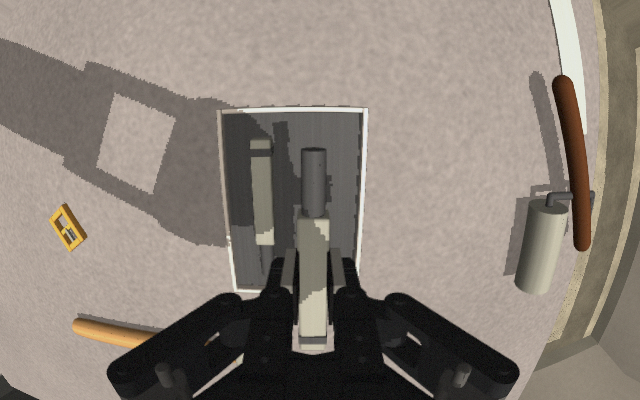

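The tray outline fits at (0.602, −0.299), 84.6°, with the first punch on its left side. Lowering the second punch on the right side.

Emit:
{"method": "apply_moves", "body": {"targets": [{"translation":[-0.06,0.05,0],"twist":0,"hand":0.1},{"translation":[0,0,0.3],"twist":0,"hand":0.1},{"translation":[0,0,0.3],"twist":0,"hand":0.1},{"translation":[0,0,0.2],"twist":0,"hand":0.1},{"translation":[0,0,0.08],"twist":0,"hand":0.1},{"translation":[0,0,0.03],"twist":0,"hand":0.1},{"translation":[0,0,0],"twist":0,"hand":0.1},{"translation":[0,0,0],"twist":0,"hand":0.1}]}}

```text
time: 31.25
tool_pos: [0.6263, -0.3019, 0.0394]
tool_rot: [0.001, 0.74, 0.672, 0.0]
contact_force: [-0.5, -0.2, -0.9]
gripper_width: 0.165
grasp_force: 59.1
```

Emit:
{"method": "apply_moves", "body": {"targets": [{"translation":[0,0,0.01],"twist":0,"hand":0.1},{"translation":[0,0,0],"twist":0,"hand":0.1}]}}

```text
time: 31.45
tool_pos: [0.6257, -0.3015, 0.0376]
tool_rot: [0.001, 0.74, 0.672, 0.0]
contact_force: [-0.1, 0.1, -1.6]
gripper_width: 0.165
grasp_force: 59.1
```

Emit:
{"method": "apply_moves", "body": {"targets": [{"translation":[0,0,0.02],"twist":0,"hand":0.1},{"translation":[0,0,0],"twist":0,"hand":0.1},{"translation":[0,0,0],"twist":0,"hand":0.1}]}}

```text
time: 31.75
tool_pos: [0.6252, -0.3012, 0.0345]
tool_rot: [-0.0, 0.74, 0.672, -0.0]
contact_force: [-0.4, -0.9, -1.3]
gripper_width: 0.164
grasp_force: 59.2
```

Emit:
{"method": "apply_moves", "body": {"targets": [{"translation":[0,0,0.01],"twist":0,"hand":0.1},{"translation":[0,0,0],"twist":0,"hand":0.1}]}}

```text
time: 31.95
tool_pos: [0.6254, -0.3013, 0.0345]
tool_rot: [0.0, 0.74, 0.672, 0.0]
contact_force: [-2.0, 2.1, 4.6]
gripper_width: 0.16
grasp_force: 59.7
```

Emit:
{"method": "apply_moves", "body": {"targets": [{"translation":[0,0,0],"twist":0,"hand":0.3},{"translation":[0,0,0],"twist":0,"hand":0.3},{"translation":[0,0,-0.2],"twist":0,"hand":0.3},{"translation":[0,0,-0.4],"twist":0,"hand":0.4},{"translation":[0,0,-0.4],"twist":0,"hand":0.6},{"translation":[-0.02,-0.2,0],"twist":0,"hand":0.7},{"translation":[-0.04,-0.4,0],"twist":0,"hand":0.7},{"translation":[-0.04,-0.4,0],"twist":0,"hand":0.7}]}}

```text
time: 32.75
tool_pos: [0.5241, -0.3017, 0.1339]
tool_rot: [0.001, 0.74, 0.673, 0.0]
contact_force: [-0.3, -1.0, 0.2]
gripper_width: 0.698
grasp_force: 0.0
```

Emit:
{"method": "apply_moves", "body": {"targets": [{"translation":[-0.04,-0.4,0],"twist":0,"hand":0.7},{"translation":[-0.04,-0.4,0],"twist":0,"hand":0.7},{"translation":[-0.03,-0.4,0],"twist":0,"hand":0.7},{"translation":[-0.02,-0.35,0],"twist":0,"hand":0.7},{"translation":[-0.01,-0.23,0],"twist":0,"hand":0.7},{"translation":[0,0,0],"twist":-0.9,"hand":0.7},{"translation":[0,0,0],"twist":-0.9,"hand":0.7},{"translation":[0,0,0],"twist":-0.9,"hand":0.7}]}}

```text
time: 33.55
tool_pos: [0.346, -0.2986, 0.1336]
tool_rot: [0.0, 0.642, 0.767, -0.0]
contact_force: [-0.7, -0.7, -0.1]
gripper_width: 0.699
grasp_force: 0.0
```

Emit:
{"method": "apply_moves", "body": {"targets": [{"translation":[0,0,0],"twist":-0.9,"hand":0.7},{"translation":[0,0,0],"twist":-0.9,"hand":0.7},{"translation":[0,0,0],"twist":-0.9,"hand":0.7},{"translation":[0,0,0],"twist":0,"hand":0.7},{"translation":[0,0,0],"twist":0,"hand":0.7},{"translation":[0,0,0],"twist":0,"hand":0.7}]}}

```text
time: 34.15
tool_pos: [0.3462, -0.2985, 0.1335]
tool_rot: [0.0, 0.535, 0.845, -0.0]
contact_force: [0.3, -0.1, -1.0]
gripper_width: 0.704
grasp_force: 0.0
```

```bash
python3 s5.py wr8.png buckle_centre .009
```

```text
34.15 [ 0.3462 -0.2985  0.1335] yaw 115.3693327151566 0.7037007703693868
  rg (0.97, [343, -299], [48, 35], -63.4, [310.0, 199.0], [0.343, -0.299])
  pt 0.9 [0.348, -0.295, 0.009]
34.3 [ 0.3462 -0.2985  0.1336]
```

View pics/wr8.png

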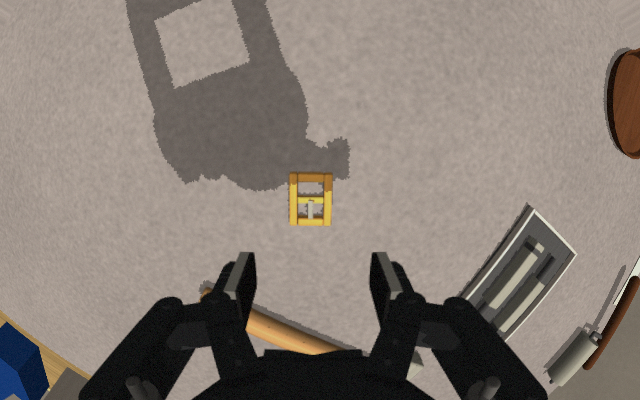

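The buckle is centred at (310,199) with its sides along the tool axes, and both punches lie side by side in their tray at (515,275). Descending on the buckle.

Emit:
{"method": "apply_moves", "body": {"targets": [{"translation":[0,0,0.3],"twist":0,"hand":0.6},{"translation":[0,0,0.3],"twist":0,"hand":0.6},{"translation":[0,0,0.3],"twist":0,"hand":0.55},{"translation":[0,0,0.17],"twist":0,"hand":0.55},{"translation":[0,0,0],"twist":0,"hand":0.55},{"translation":[0,0,0],"twist":0,"hand":0.55}]}}

```text
time: 34.9
tool_pos: [0.3463, -0.2986, 0.0268]
tool_rot: [-0.0, 0.534, 0.845, 0.0]
contact_force: [-0.1, 0.4, 0.3]
gripper_width: 0.553
grasp_force: 0.0
```

Emit:
{"method": "apply_moves", "body": {"targets": [{"translation":[0,0,0.03],"twist":0,"hand":0.55},{"translation":[0,0,0],"twist":0,"hand":0.5},{"translation":[0,0,0],"twist":0,"hand":0.5}]}}

```text
time: 35.2
tool_pos: [0.3466, -0.299, 0.0245]
tool_rot: [0.001, 0.534, 0.845, -0.0]
contact_force: [-0.4, -0.3, -0.2]
gripper_width: 0.5
grasp_force: 0.0
```

Emit:
{"method": "apply_moves", "body": {"targets": [{"translation":[0,0,0.02],"twist":0,"hand":0.5},{"translation":[0,0,0],"twist":0,"hand":0.5}]}}

```text
time: 35.4
tool_pos: [0.3462, -0.2985, 0.0216]
tool_rot: [0.0, 0.534, 0.845, -0.0]
contact_force: [-0.2, 0.2, 0.1]
gripper_width: 0.5
grasp_force: 0.0
```

```bash
python3 -c "
from h import *
print(state()['tool_pos'],state()['contact_force'])
save('wrist','wr9.png',(200,160,440,340),3)"
```

```text
[ 0.34619674 -0.29845917  0.02161141] [-0.16867952  0.20117631  0.13832415]
```

View pics/wr9.png

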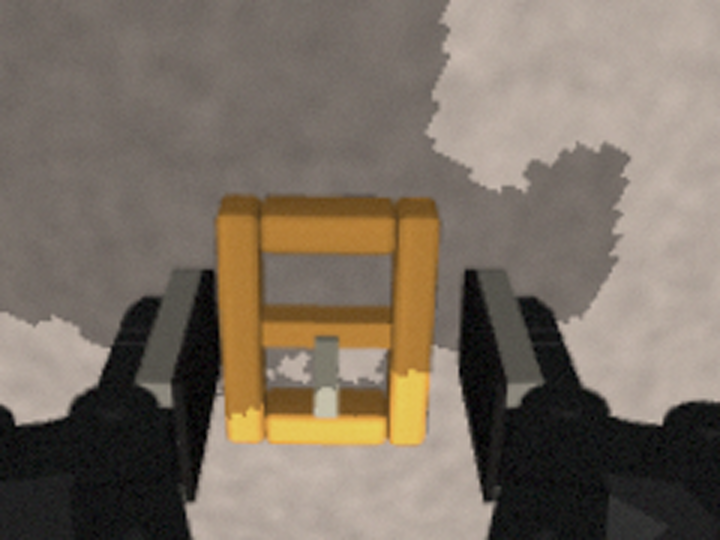

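The fingers straddle the buckle (it sits about 2 mm left of the middle). I'll shift 2 mm and close.

Emit:
{"method": "apply_moves", "body": {"targets": [{"translation":[0,-0.02,0],"twist":0,"hand":0.5},{"translation":[0,0,0],"twist":0,"hand":0.4},{"translation":[0,0,0],"twist":0,"hand":0.3},{"translation":[0,0,0],"twist":0,"hand":0.3},{"translation":[0,0,0],"twist":0,"hand":0.3},{"translation":[0,0,0],"twist":0,"hand":0.3}]}}

```text
time: 36.05
tool_pos: [0.3445, -0.2997, 0.022]
tool_rot: [0.0, 0.534, 0.845, -0.0]
contact_force: [-1.9, -0.3, 5.1]
gripper_width: 0.396
grasp_force: 60.2
```

Emit:
{"method": "apply_moves", "body": {"targets": [{"translation":[0,0,-0.2],"twist":0,"hand":0.3},{"translation":[0,0,-0.4],"twist":0,"hand":0.3},{"translation":[0,0,-0.4],"twist":0,"hand":0.3},{"translation":[0.06,0.2,0],"twist":0,"hand":0.3},{"translation":[0.11,0.36,0],"twist":0,"hand":0.3},{"translation":[0.11,0.36,0],"twist":0,"hand":0.3},{"translation":[0.11,0.36,0],"twist":0,"hand":0.3},{"translation":[0.11,0.36,0],"twist":0,"hand":0.3}]}}

```text
time: 36.85
tool_pos: [0.4716, -0.1822, 0.1208]
tool_rot: [-0.0, 0.534, 0.845, 0.0]
contact_force: [0.2, -1.1, -0.5]
gripper_width: 0.4
grasp_force: 59.9
```

Emit:
{"method": "apply_moves", "body": {"targets": [{"translation":[0.11,0.36,0],"twist":0,"hand":0.3},{"translation":[0.11,0.36,0],"twist":0,"hand":0.3},{"translation":[0.11,0.36,0],"twist":0,"hand":0.3},{"translation":[0.11,0.36,0],"twist":0,"hand":0.3},{"translation":[0.11,0.36,0],"twist":0,"hand":0.3},{"translation":[0.11,0.36,0],"twist":0,"hand":0.3},{"translation":[0.1,0.26,0],"twist":0,"hand":0.3},{"translation":[0,0,0],"twist":0,"hand":0.3}]}}

```text
time: 37.65
tool_pos: [0.6582, -0.0085, 0.1206]
tool_rot: [-0.0, 0.533, 0.846, 0.0]
contact_force: [0.3, -0.6, -1.4]
gripper_width: 0.394
grasp_force: 60.0
```

Emit:
{"method": "apply_moves", "body": {"targets": [{"translation":[0,0,0],"twist":0,"hand":0.3},{"translation":[0,0,0],"twist":0,"hand":0.3}]}}

```text
time: 37.85
tool_pos: [0.6559, -0.0117, 0.1207]
tool_rot: [-0.001, 0.534, 0.845, -0.0]
contact_force: [-0.2, -0.1, -0.6]
gripper_width: 0.407
grasp_force: 60.0
```

```bash
python3 s5.py wr10.png dish .014
```

```text
37.85 [ 0.6559 -0.0117  0.1207] yaw 115.40696977546195 0.40740698326705527
  rg (0.76, [651, -2], [139, 114], 24.9, [314.0, 194.0], [0.652, -0.004])
  rg (0.19, [380, -449], [212, 71], -7.1, [56.0, 363.0], [0.388, -0.451])
38.0 [ 0.6562 -0.012   0.1214]
```

View pics/wr10.png

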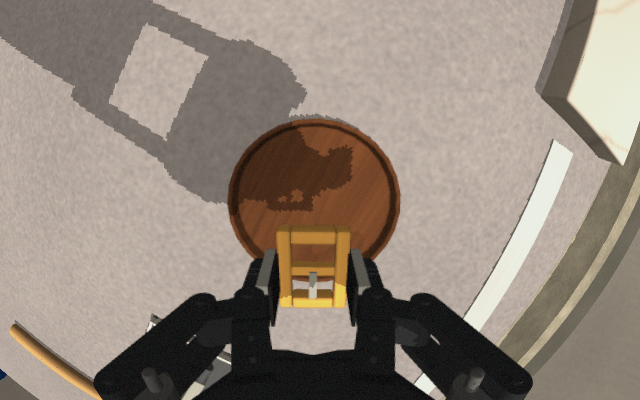

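The dish is centred ahead of the gripper at column 314, and the buckle is held level. Lowering.

Emit:
{"method": "apply_moves", "body": {"targets": [{"translation":[0,0,0.3],"twist":0,"hand":0.3},{"translation":[0,0,0.3],"twist":0,"hand":0.3},{"translation":[0,0,0.2],"twist":0,"hand":0.3},{"translation":[0,0,0.06],"twist":0,"hand":0.3},{"translation":[0,0,0.03],"twist":0,"hand":0.3},{"translation":[0,0,0],"twist":0,"hand":0.3},{"translation":[0,0,0],"twist":0,"hand":0.3},{"translation":[0,0,0],"twist":0,"hand":0.3}]}}

```text
time: 38.8
tool_pos: [0.6579, -0.0113, 0.0342]
tool_rot: [0.001, 0.534, 0.845, 0.001]
contact_force: [0.0, 0.3, -1.2]
gripper_width: 0.403
grasp_force: 60.0
```

Emit:
{"method": "apply_moves", "body": {"targets": [{"translation":[0,0,0.02],"twist":0,"hand":0.3},{"translation":[0,0,0],"twist":0,"hand":0.3},{"translation":[0,0,0],"twist":0,"hand":0.3}]}}

```text
time: 39.1
tool_pos: [0.6569, -0.0111, 0.0306]
tool_rot: [-0.0, 0.534, 0.845, 0.0]
contact_force: [-0.9, -0.4, -0.2]
gripper_width: 0.399
grasp_force: 60.0
```

Emit:
{"method": "apply_moves", "body": {"targets": [{"translation":[0,0,0.02],"twist":0,"hand":0.3},{"translation":[0,0,0.015],"twist":0,"hand":0.3},{"translation":[0,0,0],"twist":0,"hand":0.3},{"translation":[0,0,0],"twist":0,"hand":0.3}]}}

```text
time: 39.5
tool_pos: [0.6568, -0.0111, 0.0269]
tool_rot: [-0.0, 0.534, 0.845, -0.0]
contact_force: [-0.9, -0.1, -0.0]
gripper_width: 0.398
grasp_force: 60.0
```

Emit:
{"method": "apply_moves", "body": {"targets": [{"translation":[0,0,0.01],"twist":0,"hand":0.3},{"translation":[0,0,0],"twist":0,"hand":0.3}]}}

```text
time: 39.7
tool_pos: [0.6569, -0.0112, 0.026]
tool_rot: [0.0, 0.534, 0.845, 0.0]
contact_force: [-1.2, -0.8, -0.4]
gripper_width: 0.403
grasp_force: 60.1
```

Emit:
{"method": "apply_moves", "body": {"targets": [{"translation":[0,0,0.01],"twist":0,"hand":0.3},{"translation":[0,0,0],"twist":0,"hand":0.3}]}}

```text
time: 39.9
tool_pos: [0.6571, -0.0112, 0.026]
tool_rot: [-0.0, 0.534, 0.845, -0.0]
contact_force: [-3.2, 1.1, 5.0]
gripper_width: 0.402
grasp_force: 60.6
```

Contact. Release, rise straight up, and check with the overhead camera.

Emit:
{"method": "apply_moves", "body": {"targets": [{"translation":[0,0,0],"twist":0,"hand":0.6},{"translation":[0,0,0],"twist":0,"hand":0.6},{"translation":[0,0,0],"twist":0,"hand":0.6},{"translation":[0,0,-0.2],"twist":0,"hand":0.6},{"translation":[0,0,-0.4],"twist":0,"hand":0.6},{"translation":[0,0,-0.4],"twist":0,"hand":0.6},{"translation":[0,0,-0.4],"twist":0,"hand":0.6},{"translation":[0,0,-0.4],"twist":0,"hand":0.6}]}}

```text
time: 40.7
tool_pos: [0.6567, -0.0111, 0.2064]
tool_rot: [-0.0, 0.534, 0.845, -0.0]
contact_force: [0.4, 0.6, -0.7]
gripper_width: 0.595
grasp_force: 0.0
```

Emit:
{"method": "apply_moves", "body": {"targets": [{"translation":[0.1,-0.3,-0.2],"twist":0,"hand":0.6},{"translation":[0.1,-0.4,0],"twist":0,"hand":0.6},{"translation":[0.1,-0.4,0],"twist":0,"hand":0.6},{"translation":[0.1,-0.4,0],"twist":0,"hand":0.6},{"translation":[0,-0.2,0],"twist":0,"hand":0.6},{"translation":[0,0,0],"twist":0,"hand":0.6},{"translation":[0,0,0],"twist":0,"hand":0.6}]}}

```text
time: 41.4
tool_pos: [0.4865, -0.0481, 0.2253]
tool_rot: [0.001, 0.534, 0.845, 0.0]
contact_force: [0.4, 0.5, -0.1]
gripper_width: 0.596
grasp_force: 0.0
```

```bash
python3 -c "
from h import *
print(state()['time'],state()['tool_pos'])
save('top','top2.png',(120,90,520,290),2)"
```

```text
41.4 [ 0.4864777  -0.04811326  0.22531808]
```

View pics/top2.png

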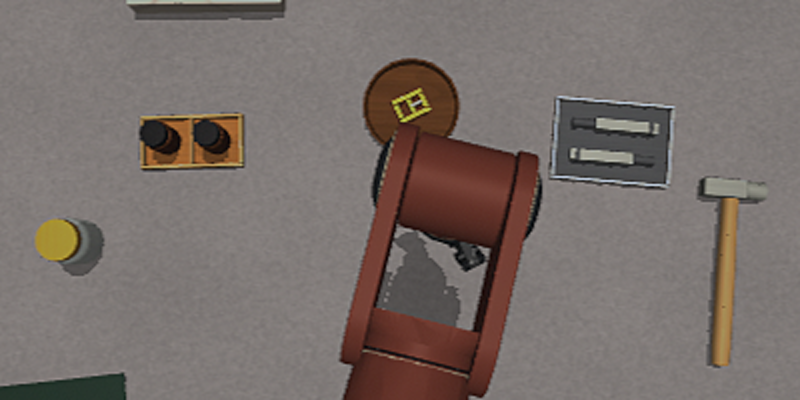

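The overhead crop shows everything in place. The jars stand one in each bay at (160,137) and (212,138), and the punches lie lengthwise and side by side at (615,127) and (610,157). The buckle lies flat in the dish at (410,103), and the hammer and glass jar haven't moved.

```bash
python3 -c "
from plant import *
print(job_done())"
```

```text
the job is handed in; nothing more can be done
None
```

I handed the job in at about 41 s: both jars stand one per bay, both punches lie lengthwise and side by side in the metal tray, the buckle lies flat in the round dish, and the hammer and glass jar are where they were. The judge's result was not shown.

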